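# Open the candle cooling box's vent to the red hole

## Robot

A 7-joint arm with a two-finger parallel gripper is mounted at the origin on the work surface. World frame = base frame: x ahead of the robot, y to its left, z up, the work surface at z = 0. Lengths are in m, angles in rad, forces in N, time in s.
With the tool pointing down it reaches from about 0.425 to 0.875 m from the base axis. Payload 8.4 kg.
Tool frame: the origin (TCP) lies on the centre line of the jaws, within the pads' length; the fingertips stand 17 mm ahead of it and the grasp point (between the pads) lies 2 mm behind it; z points along the fingers, y is the direction in which the jaws open and shut (so a half turn about z gives the same grasp; the last joint's range is limited). The gripper opens to 85 mm and grips with 20 to 120 N. Pads are 22 mm wide; open, the fingers measure 114 mm over their backs; the gripper's body (76 mm by 85 mm) begins 54 mm behind the grasp point. The pads swing forward as they close: fully open they stand 13 mm farther back than shut.
Start: joints at [-1.335, 0.333, 0.04, 1.465, -0.013, 1.343, -0.059], TCP at [0.214, 0.614, 0.216] pointing down, gripper open.
Joint ranges: [-2.58, 2.58], [-0.38, 2.09], [-1.3, 1.39], [0.25, 2.4], [-1.5, 4.64], [0.08, 2.09], [-2.65, 2.65]. Speed limits (rad/s): [2.22, 2.22, 2.79, 2.79, 3.14, 3.14, 3.14].

## Interface

Orientations are given as a unit quaternion [x, y, z, w].
In Python, from workcell import env gives the robot as it stands. The module is installed in compiled form; this text tells all that it offers.
- The arm moves only by the shell command python3 -m creep 'ROWS'. ROWS is JSON, one flat list of numbers, 7 for each row, row after row: the gripper command: -1 is shut, 1 is fully open, values between are in proportion, then the shift along the world's x, y, z in mm, then the turn, a rotation vector about the world's x, y, z in degrees. A call has 1 to 5 rows; each row shifts and turns the commanded pose from where the row before left it; what a row does not reach is not made up. A row lasts 1/12 s, in which the tool goes at most 41.7 mm and 7.16 degrees, less where a joint would pass 70% of its speed; a pose out of reach is approached as far as the arm can. A call with a gripper value outside its range is refused whole. The fingers move at their own pace and stop on an object; the grip force is fixed at half the most. Time passes only in rows, so rows that do not move let the fingers close. It gives the time, the measured TCP pose, the force and the opening at its end, in the units of the state.
- env.observe(): the state, without advancing time (a new reading comes with each control period).
- env.snapshot(name): name is "scene" or "top"; returns a dict with "frame" (384x512x3 uint8, red, green, blue), "K" (3x3 intrinsics, pixels), "k1" (the pictures are not rectified: a ray, as slopes to the right and down, at radius r is drawn at 1 + k1 r^2 times it, then the intrinsics apply), "T" (4x4, takes a point from camera to world coordinates). Camera axes: x right, y down, z forward; pixel columns grow to the right and rows downward; lengths in m; the calibration is good to about 2 mm. A picture is of the moment at which its call begins. There is no depth.
- env.hand_in(): hands the job in, once; it reports no verdict.
The state is a dict: "time_s": time; "qpos": joint angles; "qvel": joint speeds; "joint_torque": joint torques, N m; "tcp_pos": TCP position; "orientation": TCP orientation; "contact_force": force on the tool from outside, world axes, zero at the start; "ft_torque": the same for the moment, N m; "grip_width": opening from 0.0 (shut) to 1.0 (fully open).
Only numpy, scipy, OpenCV 4.12 (cv2) and the standard library are available. Lean on these libraries where they do the work, as an engineer would, in place of code of your own. Each camera call takes 0.05 s, during which the arm holds its last target.

## Task

Open the vent of the candle cooling box whose stay has the red knob: lift that stay off its pin, draw it towards its knob end and drop its red-ringed hole over the pin so that the stay lies flat on the box again, then let go. Leave the stay with the white knob as it is.

Things in the scene. Friction and masses are not known exactly. Their poses are not given: they have to be found in the camera images.
- box_red: Plywood cooling box of the red knob, 410 x 130 x 60 mm high, fixed; a like box with a white knob is beside it. Origin: on the table, below its pin. x runs along the box from knob end (-110 mm) to shutter end (+300), y across, z up. On it slides an aluminium shutter along x (+-55 mm, about 1.5 N, stays where left), flanked from x = 92 mm on by strips 12 mm high; its edge carries the stay's hinge.
- box_red_pin (a point): Tip of that box's upright steel pin: 12 mm thick, tapered, 17 mm above the box's top. At the start it stands in the stay's plain middle hole; the red-ringed hole is then 45 mm from it towards the shutter, so the stay has to go 45 mm along the box's -x. The pin blocks this while the stay is down.
- box_red_red_hole (a point): Centre of the red-ringed hole on the underside of the wooden stay (268 x 44 x 8 mm), 60 mm above the table when flat. The stay hinges on the shutter about a level axis along y, 64 mm above the table, runs from there to -x and falls flat when let go. 24 mm holes at 110 (red ring), 155 (plain) and 200 mm (blue ring) from the hinge. All clear the pin when it is swung up 0.2 rad or more.
- box_red_knob (a point): Grip point of the red knob: upright cylinder, 24 mm thick, 38 mm tall, on top of the stay near its free end, 245 mm from the hinge. The point is on its axis, 22 mm above the stay's top, 26 mm above the hinge line, 90 mm above the table when flat. Gripped with fingers closing along the box's y it can tilt between them as the stay swings; raising it 60 mm swings the stay 0.25 rad.
- box_white_knob (a point): The same point of the white knob (same size) on the other box's stay, which must be left as it is.

How it is judged:
By the outcome, as a careful person would: the job done as asked, in the order asked, and still so for the second after the job is handed in, with the robot touching nothing.
It also fails if it takes over 35 s, if anything falls off the work surface, if the arm or the gripper's body presses on something with over 40 N, if the wrist force passes 120 N, or if a joint passes its speed limit or range.

## Working session

There is one attempt and no reset: what is moved stays moved. The work goes in short steps, Python scripts to look and compute and a shell command to move; the robot and the scene stay as the last step left them, time stands still between calls to the robot, and variables do not carry over. Pictures are saved under pics/ and viewed, and the job is handed in when it is done.

```bash
mkdir -p pics
cat > h.py <<'E'
import numpy as np, cv2
from workcell import env
def snap(n,fn):
    s=env.snapshot(n); cv2.imwrite('pics/'+fn+'.png',s['frame'][:,:,::-1]); np.savez('pics/'+fn+'.npz',**{k:np.array(v) for k,v in s.items()}); return s
def ray(s,u,v):
    K=s['K'];d=np.array([(u-K[0,2])/K[0,0],(v-K[1,2])/K[1,1]]);x=d.copy()
    for _ in range(50): x=d/(1+float(s['k1'])*(x@x))
    r=s['T'][:3,:3]@np.array([x[0],x[1],1]); return s['T'][:3,3],r/np.linalg.norm(r)
def proj(s,p):
    c=np.linalg.inv(s['T'])@np.append(p,1);x=c[:2]/c[2];x=x*(1+float(s['k1'])*(x@x));K=s['K'];return K[0,0]*x[0]+K[0,2],K[1,1]*x[1]+K[1,2]
def atz(s,u,v,z):
    o,r=ray(s,u,v);return o+r*(z-o[2])/r[2]
def tri(a,b):
    (o,r),(p,q)=ray(*a),ray(*b)
    t=np.linalg.lstsq(np.stack([r,-q],1),p-o,rcond=None)[0];x,y=o+t[0]*r,p+t[1]*q
    return (x+y)/2,np.linalg.norm(x-y)
def load(fn): return dict(np.load('pics/'+fn+'.npz'))
E
python3 - <<'E'
from h import *
for n in('scene','top'):
    s=snap(n,n+'0');print(n,s['T'],s['K'],s['k1'])
print(env.observe())
E
```

```text
scene [[ 0.4881317   0.62832465 -0.60575208  1.05689007]
 [ 0.87259541 -0.36522696  0.32432472 -0.25921229]
 [-0.01745577 -0.68688966 -0.72655206  0.61808722]
 [ 0.          0.          0.          1.        ]] [[366.12568166   0.         252.1656254 ]
 [  0.         366.12568166 192.64372918]
 [  0.           0.           1.        ]] -0.06715469871107634
top [[ 0.05816335 -0.97502021  0.21436562  0.43629622]
 [-0.99830566 -0.05716875  0.01084183 -0.02663689]
 [ 0.00168401 -0.21463301 -0.97669332  0.97609886]
 [ 0.          0.          0.          1.        ]] [[435.39172819   0.         255.62866602]
 [  0.         435.39172819 189.60565421]
 [  0.           0.           1.        ]] -0.17080921923790682
{'time_s': 0.1, 'qpos': array([-1.33522385,  0.3338416 ,  0.03986377,  1.46620223, -0.01341831,
        1.3432973 , -0.05851532]), 'qvel': array([ 0.00086219, -0.00169547,  0.00095864, -0.00300542, -0.00067333,
        0.00096714,  0.0006357 ]), 'joint_torque': array([ 4.63603152e-03, -6.60024834e+01,  1.37066960e+00, -4.06475937e+01,
        1.71195203e-02,  8.93020799e-03, -6.89785168e-06]), 'tcp_pos': array([0.21342823, 0.61349125, 0.21559971]), 'orientation': array([ 1.66618617e-01,  9.86021139e-01, -7.36451190e-04, -8.49212060e-05]), 'contact_force': array([-0.04271344,  0.23678171, -0.22112113]), 'ft_torque': array([ 0.01569692,  0.02777887, -0.02720284]), 'grip_width': 1.004121905768714}
```

View pics/scene0.png

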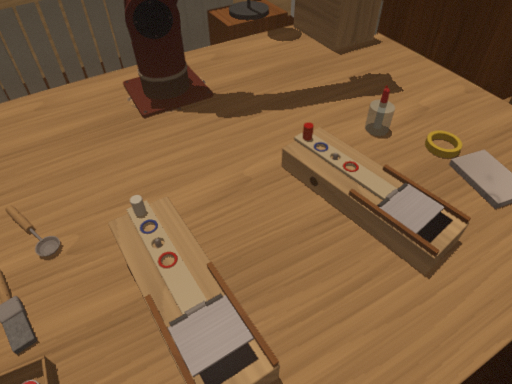

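View pics/top0.png

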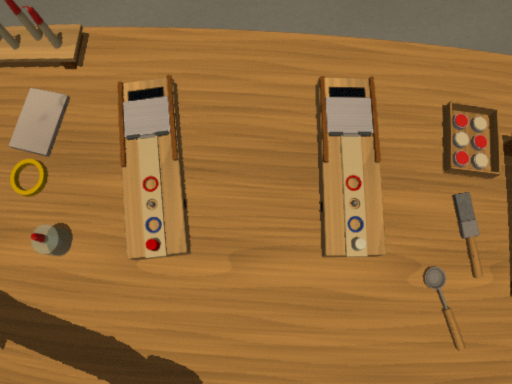

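Run:
```python
from h import *
a=load('scene0')['frame'][:,:,::-1];b=load('top0')['frame'][:,:,::-1]
c=cv2.resize(a[110:250,270:470],None,fx=4,fy=4,interpolation=cv2.INTER_CUBIC)
d=cv2.resize(b[70:265,105:205],None,fx=4,fy=3,interpolation=cv2.INTER_CUBIC)
cv2.imwrite('pics/c1.png',c);cv2.imwrite('pics/d1.png',d[:600])
# red blobs
for n,im,(y0,y1,x0,x1) in(('scene',a,(120,145,298,318)),('top',b,(232,255,140,165))):
    sub=im[y0:y1,x0:x1].astype(int);m=(sub[...,2]>90)&(sub[...,1]<60)&(sub[...,0]<70)
    v,u=np.nonzero(m);print(n,u.mean()+x0,v.mean()+y0,u.min()+x0,u.max()+x0,v.min()+y0,v.max()+y0,len(u))
```

```text
scene 308.17857142857144 126.5 303 312 123 135 56
top 151.6216216216216 244.34234234234233 146 159 239 250 111
```

View pics/c1.png

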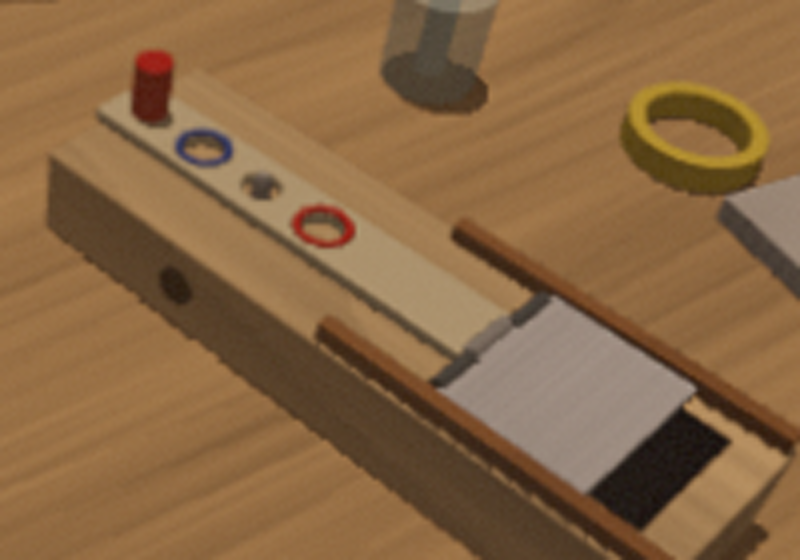

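View pics/d1.png

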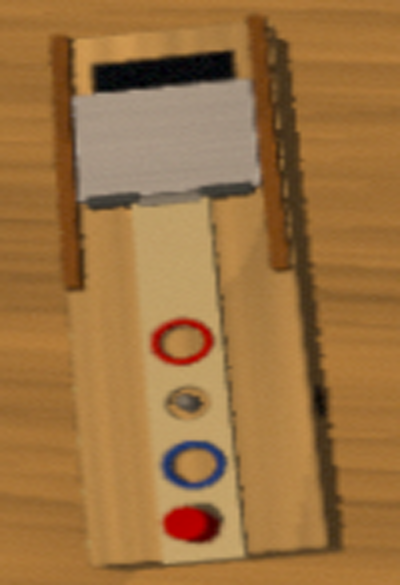

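Run:
```python
from h import *
a=load('scene0');b=load('top0')
def A(x,y):return (a,(x+.5)/4-.5+270,(y+.5)/4-.5+110)
def B(x,y):return (b,(x+.5)/4-.5+105,(y+.5)/3-.5+70)
P={}
for n,p,q in(('ktop',A(154,62),B(190,524)),('red',A(323,227),B(182,341)),('blue',A(204,148),B(194,464)),('pintip',A(262,178),B(187,402))):
    x,e=tri(p,q);P[n]=x;print(n,x.round(4),e.round(4))
d=P['red']-P['blue'];print(np.linalg.norm(d),np.degrees(np.arctan2(d[1],d[0])))
h=P['red']-P['ktop'];print(np.degrees(np.arctan2(h[1],h[0])),np.hypot(*h[:2]))
for z in(.068,):
  print(atz(*B(182,341),z),atz(*B(194,464),z),atz(*A(323,227),z),atz(*A(204,148),z))
print(atz(*B(190,524),.106),atz(*A(154,62),.106))
# axes of tool
from scipy.spatial.transform import Rotation as R
o=env.observe();print(R.from_quat(o['orientation']).as_matrix().round(3))
```

```text
ktop [0.5036 0.1874 0.1039] 0.0048
red [0.6369 0.2132 0.0672] 0.002
blue [0.5483 0.1972 0.0671] 0.0021
pintip [0.5917 0.2045 0.0729] 0.0028
0.0900231157312221 10.250773654953448
10.995999349852058 0.13570219438731343
[0.63611658 0.21213406 0.068     ] [0.54762195 0.19602669 0.068     ] [0.63774224 0.21360927 0.068     ] [0.5493785 0.1975827 0.068    ]
[0.50233239 0.18467317 0.106     ] [0.50643169 0.18803287 0.106     ]
[[-0.944  0.329 -0.   ]
 [ 0.329  0.944 -0.001]
 [-0.    -0.001 -1.   ]]
```

The red-knob box is on the +y side (top view: knob at about 152,244). Its x-axis points about 10.3° from world x, and the knob axis is near (0.504, 0.188). I'm moving above it now.

```bash
python3 -m creep '[1,19,-28,0,0,0,2, 1,19,-28,0,0,0,2, 1,19,-28,0,0,0,2, 1,19,-28,0,0,0,2, 1,19,-28,0,0,0,2]'
python3 -m creep '[1,19,-28,0,0,0,2, 1,19,-28,0,0,0,2, 1,19,-28,0,0,0,2, 1,19,-28,0,0,0,2, 1,19,-28,0,0,0,2]'
python3 -m creep '[1,19,-28,0,0,0,2, 1,19,-28,0,0,0,2, 1,19,-28,0,0,0,2, 1,19,-28,0,0,0,2, 1,19,-28,0,0,0,1.5]'
python3 -m creep '[1,0,0,0,0,0,0, 1,0,0,0,0,0,0]'
python3 - <<'E'
from h import *
from scipy.spatial.transform import Rotation as R
o=env.observe();print(R.from_quat(o['orientation']).as_matrix().round(3),(np.array([.504,.188,.15])-o['tcp_pos'])*1000)
snap('scene','s1');snap('top','t1')
E
```

```text
time_s: 0.52
tcp_pos: [0.3092, 0.4722, 0.216]
orientation: [0.079, 0.997, -0.0, -0.0]
contact_force: [0.5, -0.2, -0.2]
grip_width: 0.997
time_s: 0.93
tcp_pos: [0.4041, 0.3322, 0.2162]
orientation: [-0.008, 1.0, -0.0, -0.0]
contact_force: [1.2, 0.7, -0.3]
grip_width: 1.0
time_s: 1.35
tcp_pos: [0.499, 0.1923, 0.2163]
orientation: [-0.091, 0.996, -0.0, -0.0]
contact_force: [0.5, 0.9, 0.1]
grip_width: 1.0
time_s: 1.52
tcp_pos: [0.4994, 0.1917, 0.2162]
orientation: [-0.088, 0.996, -0.0, -0.0]
contact_force: [-0.6, 0.6, -0.4]
grip_width: 0.998
[[-0.985 -0.175 -0.   ]
 [-0.175  0.985 -0.001]
 [ 0.    -0.001 -1.   ]] [  4.64348308  -3.67570979 -66.17549281]
```

```bash
python3 -m creep '[1,4.5,-3.5,-16,0,0,0, 1,0,0,-20,0,0,0, 1,0,0,-20,0,0,0, 1,0,0,-8,0,0,0, 1,0,0,0,0,0,0]'
python3 - <<'E'
from h import *
ims=[]
for n in('scene','top'):
    s=snap(n,n+'2');u,v=proj(s,[.504,.188,.09]);print(n,u,v)
    im=s['frame'][:,:,::-1];u,v=int(u),int(v);u=max(u,65)
    ims.append(cv2.resize(im[v-55:v+55,u-65:u+65],None,fx=3,fy=3,interpolation=2))
cv2.imwrite('pics/m2.png',np.hstack(ims))
E
```

```text
time_s: 2.03
tcp_pos: [0.5012, 0.1911, 0.1504]
orientation: [-0.091, 0.996, -0.001, -0.002]
contact_force: [0.3, 0.2, 0.5]
grip_width: 0.997
scene 306.90352967247924 130.12399702429298
top 152.4123126420055 244.13217464094234
```

View pics/m2.png

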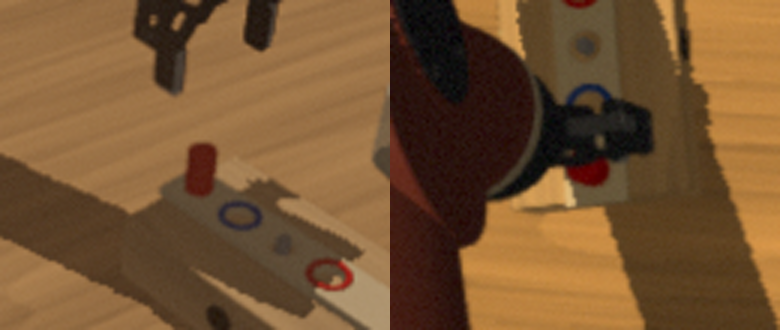

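The picture shows the knob (scene view about 307,130) below the jaws. Next I check the reading again at rest.

```bash
python3 -m creep '[1,0,0,0,0,0,0]'; python3 -m creep '[1,0,0,0,0,0,0]'
```

```text
time_s: 2.22
tcp_pos: [0.5036, 0.1911, 0.1537]
orientation: [-0.09, 0.996, 0.0, 0.001]
contact_force: [-0.0, 0.5, -0.2]
grip_width: 1.002
time_s: 2.3
tcp_pos: [0.5037, 0.1909, 0.1536]
orientation: [-0.09, 0.996, 0.0, 0.001]
contact_force: [0.9, 0.0, -0.0]
grip_width: 1.004
```

```bash
python3 -m creep '[1,0,-2.5,-16,0,0,0, 1,0,0,-15,0,0,0, 1,0,0,-15,0,0,0, 1,0,0,-11,0,0,0, 1,0,0,-4,0,0,0]';python3 -m creep '[1,0,0,0,0,0,0, 1,0,0,0,0,0,0]'
python3 - <<'E'
from h import *
ims=[]
for n in('scene','top'):
    s=snap(n,n+'3');u,v=proj(s,[.504,.188,.09]);u,v=int(u),int(v)
    im=s['frame'][:,:,::-1]
    ims.append(cv2.resize(im[v-55:v+55,u-65:u+65],None,fx=3,fy=3,interpolation=2))
cv2.imwrite('pics/m3.png',np.hstack(ims))
E
```

```text
time_s: 2.72
tcp_pos: [0.5025, 0.1878, 0.0903]
orientation: [-0.09, 0.996, -0.0, -0.001]
contact_force: [0.2, -0.3, 0.1]
grip_width: 0.999
time_s: 2.88
tcp_pos: [0.5034, 0.188, 0.092]
orientation: [-0.09, 0.996, 0.0, 0.0]
contact_force: [0.2, 0.1, 0.4]
grip_width: 1.004
```

View pics/m3.png

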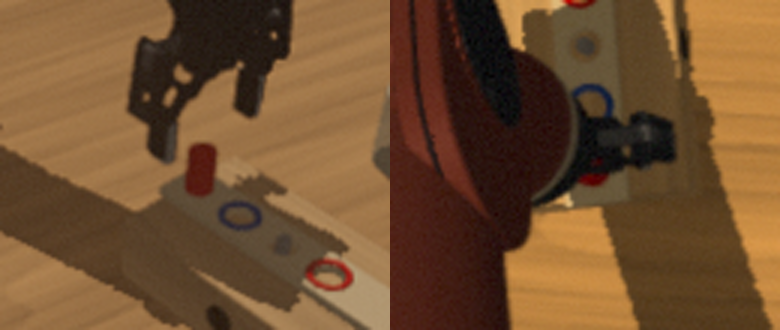

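Run:
```python
from h import *
s=load('scene3')
t=np.array([.5034,.188,.092])
for sgn in(-1,1):
  for dz in(-.017,-.004):
    for w in(.0425,.057):
      p=t+sgn*w*np.array([-.175,.985,0])+[0,0,dz];u,v=proj(s,p);print(sgn,dz,w,(u-241)*3,(v-75)*3)
t=load('top3')
for sgn in(-1,1):
  for w in(.0425,.057):
    u,v=proj(t,np.array([.5034,.188,.088])+sgn*w*np.array([-.175,.985,0]));print(sgn,w,(u-152+65)*3,(v-244+55)*3)
```

```text
-1 -0.017 0.0425 157.1192262845235 201.85583845207964
-1 -0.017 0.057 143.58720203065224 209.49197296989365
-1 -0.004 0.0425 158.17261544578156 188.66281801736886
-1 -0.004 0.057 144.50155218262995 196.279894225734
1 -0.017 0.0425 232.4327189185077 159.39740652346126
1 -0.017 0.057 244.6269523174244 152.52945453559937
1 -0.004 0.0425 234.2106839562697 146.34544656096546
1 -0.004 0.057 246.5142515232031 139.50599103092614
-1 0.0425 257.789666437606 159.85001903734087
-1 0.057 278.7047982853012 157.53075512712778
1 0.0425 136.4709294312913 173.0481975552353
1 0.057 116.05071726693143 175.2249870316425
```

Run:
```python
from h import *
a=load('scene3')['frame'][:,:,::-1];b=load('top3')['frame'][:,:,::-1]
cv2.imwrite('pics/c3.png',np.hstack([cv2.resize(a[70:170,260:360],None,fx=4,fy=4,interpolation=2),cv2.resize(b[200:300,110:210],None,fx=4,fy=4,interpolation=2)]))
cv2.imwrite('pics/f3.png',a)
```

```text
(no output)
```

View pics/c3.png

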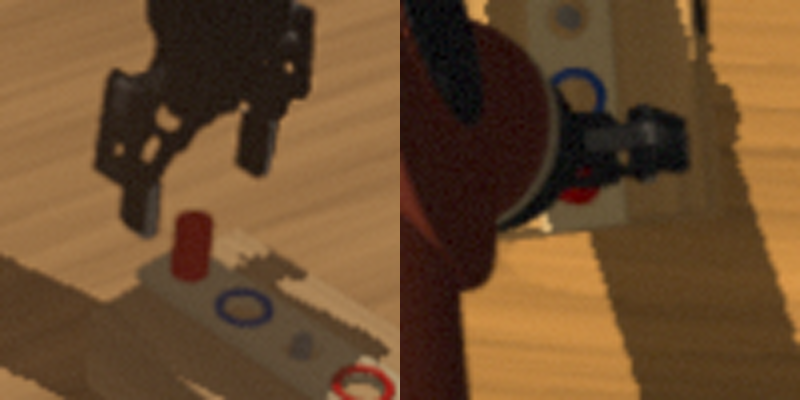

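View pics/f3.png

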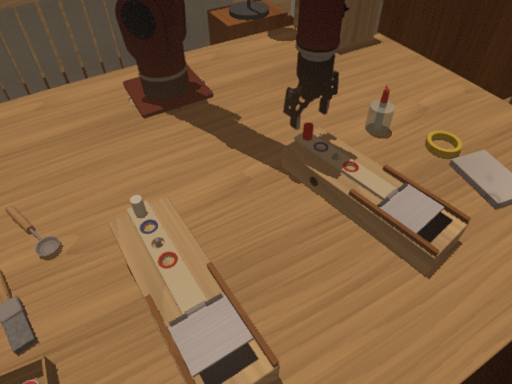

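Run:
```python
from h import *
from scipy.optimize import least_squares
s=load('scene3');t=load('top3');s2=load('scene2')
yv=np.array([-.175,.985,0])
T=np.array([.5034,.188,.092])
for d in ([0,0,0],[0,0,.03],[-.03,0,0],[0,.03,0]):
  d=np.array(d)
  print(d,[np.round(proj(c,T+d+g*w*yv+[0,0,z]),1) for c,g,w,z in((s,-1,.0425,-.004),(s,1,.0425,-.004),(t,-1,.057,.03))])
T=np.array([.5037,.191,.1536])
print([np.round(proj(s2,T+g*.0425*yv+[0,0,-.004]),1) for g in(-1,1)])
# tip midpoints from scene only: two tips 85mm apart along yv -> solve full position
def f(p): return np.r_[np.array(proj(s,p-.0425*yv))-[297.4,129.1],np.array(proj(s,p+.0425*yv))-[325.4,114.1]]
r=least_squares(f,[.5,.19,.09]);print(r.x,r.fun)
```

```text
[0 0 0] [array([293.7, 137.9]), array([319.1, 123.8]), array([177. , 239.8])]
[0.   0.   0.03] [array([294.6, 127.4]), array([320.5, 113.4]), array([174.3, 238.2])]
[-0.03  0.    0.  ] [array([286.7, 131.1]), array([311.8, 117.6]), array([175.7, 255. ])]
[0.   0.03 0.  ] [array([304.4, 133.9]), array([328.9, 120.1]), array([162.1, 238.8])]
[array([296.7, 115.4]), array([323.2, 101.6])]
[0.55192531 0.15980092 0.15484272] [ 0.05213751  0.09557331 -0.05465771 -0.10046348]
```

The calculated fingertips and the picture disagree: the tips appear at about (297,129) and (325,114), roughly 30 mm higher than the reported pose implies. I'll close partway to check. A 40 mm opening still clears the knob.

```bash
python3 -m creep '[0,0,0,0,0,0,0, 0,0,0,0,0,0,0, 0,0,0,0,0,0,0, 0,0,0,0,0,0,0]'
python3 - <<'E'
from h import *
s=snap('scene','s4');t=snap('top','t4')
a=s['frame'][:,:,::-1];b=t['frame'][:,:,::-1]
cv2.imwrite('pics/c4.png',np.hstack([cv2.resize(a[70:170,260:360],None,fx=4,fy=4,interpolation=2),cv2.resize(b[200:300,110:210],None,fx=4,fy=4,interpolation=2)]))
print(env.observe()['tcp_pos'],env.observe()['qpos'])
E
```

```text
time_s: 3.32
tcp_pos: [0.5032, 0.188, 0.0916]
orientation: [-0.09, 0.996, 0.0, 0.0]
contact_force: [-0.6, -1.1, -0.4]
grip_width: 0.501
[0.50309478 0.18789786 0.09151658] [-0.74983094  0.21237469  0.34842247  1.90484256 -0.08364929  1.03820537
  1.384752  ]
```

View pics/c4.png

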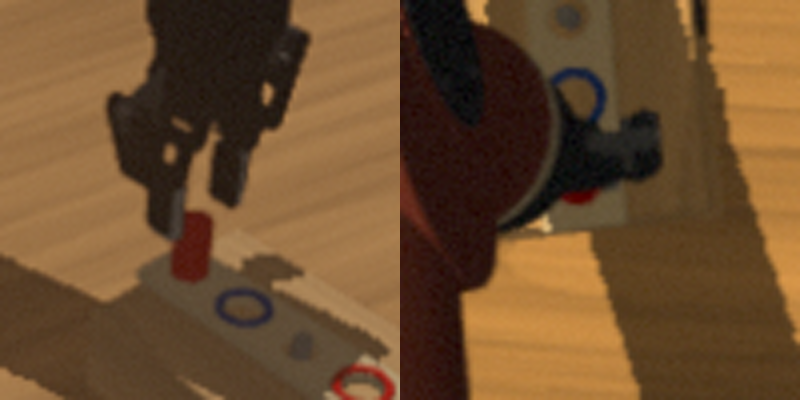

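Run:
```python
from h import *
s=load('s4');t=load('t4')
for z in(.12,.15,.18): print(z,atz(t,171,236.2,z), 'edges',atz(t,174,229.3,z),atz(t,174.5,243,z))
# mid tip along scene ray at different z
for z in(.08,.09,.1,.11,.12,.13): print(z,atz(s,310.7,125,z))
print(tri((s,289,94),(t,174.5,236)))
```

```text
0.12 [0.51993689 0.14488376 0.12      ] edges [0.53404973 0.14014369 0.12      ] [0.50694529 0.13664902 0.12      ]
0.15 [0.51700589 0.13887321 0.15      ] edges [0.53062419 0.13429925 0.15      ] [0.50446956 0.13092704 0.15      ]
0.18 [0.5140749  0.13286267 0.18      ] edges [0.52719864 0.12845481 0.18      ] [0.50199382 0.12520507 0.18      ]
0.08 [0.48123957 0.21649275 0.08      ]
0.09 [0.49193766 0.20765208 0.09      ]
0.1 [0.50263575 0.19881141 0.1       ]
0.11 [0.51333384 0.18997074 0.11      ]
0.12 [0.52403193 0.18113007 0.12      ]
0.13 [0.53473002 0.17228941 0.13      ]
(array([0.51256329, 0.12185747, 0.21213277]), np.float64(0.003648109563709238))
```

The tips do look level with the knob's top (scene midpoint about 311,125; knob top 308,125). I'll go down in small steps and watch the force.

```bash
python3 -m creep '[0.5,0,0,0,0,0,0, 0.5,0,0,0,0,0,0, 0.5,0,0,-3,0,0,0, 0.5,0,0,-2,0,0,0, 0.5,0,0,0,0,0,0]'
python3 -m creep '[0.5,0,0,-2,0,0,0, 0.5,0,0,-2,0,0,0, 0.5,0,0,-1,0,0,0, 0.5,0,0,0,0,0,0]'
python3 - <<'E'
from h import *
s=snap('scene','s5');t=snap('top','t5')
a=s['frame'][:,:,::-1];b=t['frame'][:,:,::-1]
cv2.imwrite('pics/c5.png',np.hstack([cv2.resize(a[70:170,260:360],None,fx=4,fy=4,interpolation=2),cv2.resize(b[200:300,110:210],None,fx=4,fy=4,interpolation=2)]))
E
```

```text
time_s: 3.83
tcp_pos: [0.5027, 0.1877, 0.0858]
orientation: [-0.09, 0.996, -0.0, -0.0]
contact_force: [-0.0, 1.0, -0.6]
grip_width: 0.745
time_s: 4.17
tcp_pos: [0.5029, 0.1878, 0.0811]
orientation: [-0.09, 0.996, -0.0, -0.0]
contact_force: [-0.0, -0.2, -0.1]
grip_width: 0.755
```

View pics/c5.png

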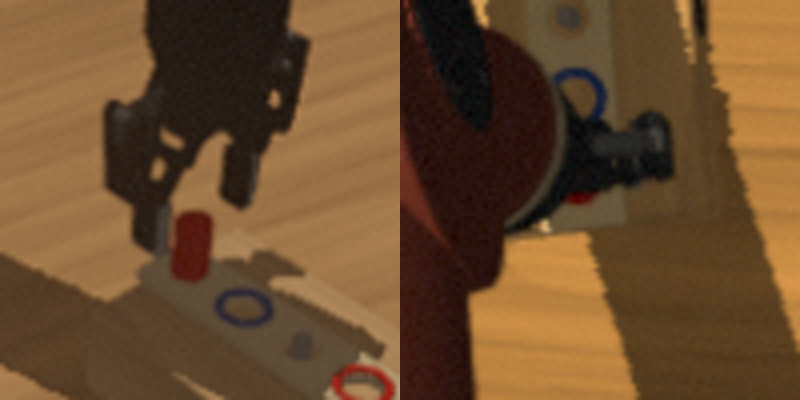

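```bash
python3 -m creep '[0.5,0,0,-2,0,0,0, 0.5,0,0,-2,0,0,0, 0.5,0,0,-2,0,0,0, 0.5,0,0,-2,0,0,0, 0.5,0,0,-2,0,0,0]'
python3 -m creep '[0.5,0,0,-1,0,0,0, 0.5,0,0,-1,0,0,0, 0.5,0,0,-1,0,0,0, 0.5,0,0,0,0,0,0]'
python3 - <<'E'
from h import *
s=snap('scene','s6');t=snap('top','t6')
a=s['frame'][:,:,::-1];b=t['frame'][:,:,::-1]
cv2.imwrite('pics/c6.png',np.hstack([cv2.resize(a[70:170,260:360],None,fx=4,fy=4,interpolation=2),cv2.resize(b[200:300,110:210],None,fx=4,fy=4,interpolation=2)]))
E
```

```text
time_s: 4.68
tcp_pos: [0.503, 0.1878, 0.0711]
orientation: [-0.09, 0.996, -0.0, -0.0]
contact_force: [0.1, -0.2, 0.0]
grip_width: 0.749
time_s: 5.02
tcp_pos: [0.503, 0.1878, 0.0682]
orientation: [-0.09, 0.996, -0.0, -0.0]
contact_force: [-0.2, 0.1, -0.3]
grip_width: 0.747
```

View pics/c6.png

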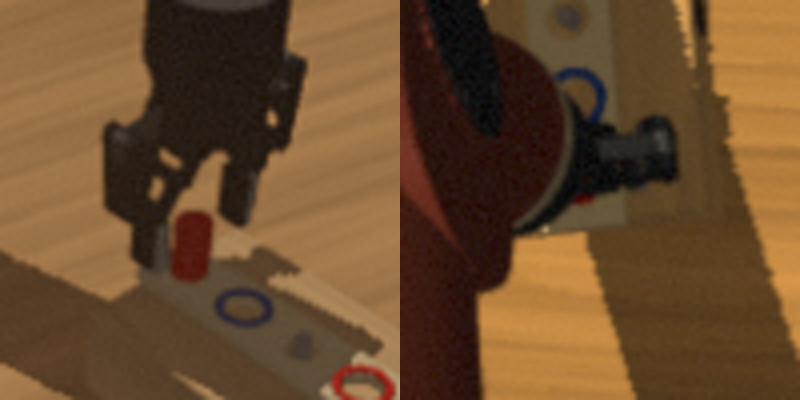

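No contact at TCP z=0.068, so the z reading is about 28 mm low. The tips are really about 20 mm below the knob top. I'll go down 4 mm more and grip.

```bash
python3 -m creep '[0.5,-2,0,-2,0,0,0, 0.5,0,0,-2,0,0,0, 0.5,0,0,0,0,0,0, 0,0,0,0,0,0,0, 0,0,0,0,0,0,0]'
python3 -m creep '[-0.3,0,0,0,0,0,0, -0.3,0,0,0,0,0,0, -1,0,0,0,0,0,0, -1,0,0,0,0,0,0, -1,0,0,0,0,0,0]'
python3 -m creep '[-1,0,0,0,0,0,0, -1,0,0,0,0,0,0]'
python3 - <<'E'
from h import *
s=snap('scene','s7');t=snap('top','t7')
a=s['frame'][:,:,::-1];b=t['frame'][:,:,::-1]
cv2.imwrite('pics/c7.png',np.hstack([cv2.resize(a[70:170,260:360],None,fx=4,fy=4,interpolation=2),cv2.resize(b[200:300,110:210],None,fx=4,fy=4,interpolation=2)]))
E
```

```text
time_s: 5.53
tcp_pos: [0.5011, 0.1879, 0.0644]
orientation: [-0.09, 0.996, -0.0, 0.0]
contact_force: [-0.3, 0.3, -0.6]
grip_width: 0.502
time_s: 5.95
tcp_pos: [0.501, 0.1883, 0.0646]
orientation: [-0.09, 0.996, 0.0, 0.0]
contact_force: [-0.5, 1.4, 2.5]
grip_width: 0.259
time_s: 6.12
tcp_pos: [0.5011, 0.1882, 0.0646]
orientation: [-0.09, 0.996, 0.0, 0.0]
contact_force: [-2.3, 3.3, 3.3]
grip_width: 0.262
```

View pics/c7.png

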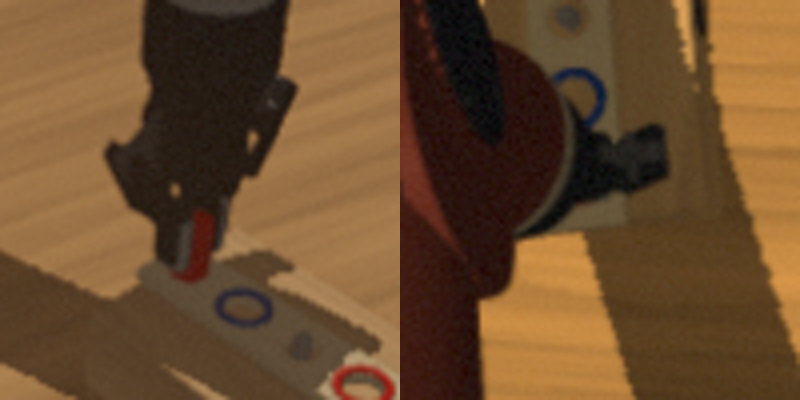

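```bash
python3 -m creep '[-1,0.8,0.1,6,0,0,0, -1,0.8,0.2,6,0,0,0, -1,1.1,0.2,6,0,0,0, -1,1.1,0.2,6,0,0,0, -1,0,0,0,0,0,0]'
python3 -m creep '[-1,1.4,0.2,6,0,0,0, -1,1.4,0.3,6,0,0,0, -1,1.7,0.3,6,0,0,0, -1,1.7,0.3,6,0,0,0, -1,0,0,0,0,0,0]'
python3 -m creep '[-1,2,0.3,6,0,0,0, -1,2,0.4,6,0,0,0, -1,1.8,0.3,5,0,0,0, -1,0,0,0,0,0,0]'
python3 - <<'E'
from h import *
s=snap('scene','s8');t=snap('top','t8')
a=s['frame'][:,:,::-1];b=t['frame'][:,:,::-1]
cv2.imwrite('pics/c8.png',np.hstack([cv2.resize(a[70:270,270:470],None,fx=2,fy=2,interpolation=2),cv2.resize(b[70:270,60:260],None,fx=2,fy=2,interpolation=2)]))
E
```

```text
time_s: 6.63
tcp_pos: [0.5054, 0.1889, 0.0897]
orientation: [-0.09, 0.996, 0.0, 0.001]
contact_force: [0.6, 4.1, -2.2]
grip_width: 0.261
time_s: 7.05
tcp_pos: [0.5116, 0.19, 0.1136]
orientation: [-0.09, 0.996, 0.0, 0.0]
contact_force: [0.9, 4.7, -2.4]
grip_width: 0.256
time_s: 7.38
tcp_pos: [0.5172, 0.191, 0.1301]
orientation: [-0.09, 0.996, 0.0, 0.0]
contact_force: [0.2, 5.0, -2.1]
grip_width: 0.26
```

View pics/c8.png

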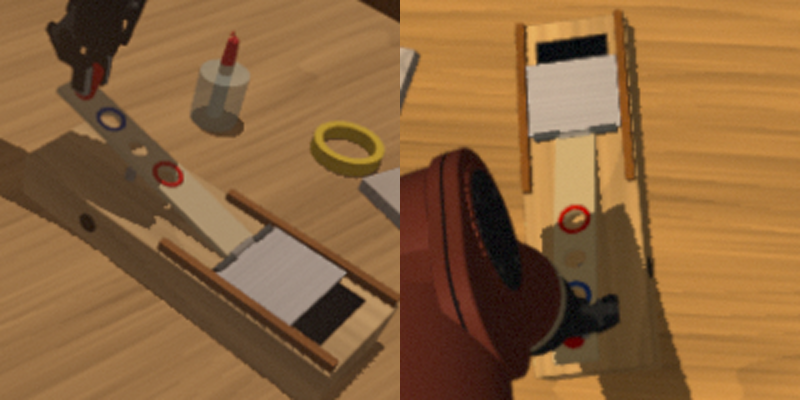

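The stay is raised clear of the pin (pin visible at crop 130,175, below the stay). Now I draw it 45 mm along the box's -x.

```bash
python3 -m creep '[-1,-4.9,-0.9,0,0,0,0, -1,-4.9,-0.9,0,0,0,0, -1,-4.9,-0.9,0,0,0,0, -1,-4.9,-0.9,0,0,0,0, -1,-4.9,-0.9,0,0,0,0]'
python3 -m creep '[-1,-4.9,-0.9,0,0,0,0, -1,-4.9,-0.9,0,0,0,0, -1,-5,-0.9,0,0,0,0, -1,-5,-0.8,0,0,0,0, -1,0,0,0,0,0,0]'
python3 -m creep '[-1,0,0,0,0,0,0, -1,0,0,0,0,0,0]'
python3 - <<'E'
from h import *
s=snap('scene','s9');t=snap('top','t9')
a=s['frame'][:,:,::-1];b=t['frame'][:,:,::-1]
cv2.imwrite('pics/c9.png',np.hstack([cv2.resize(a[70:270,270:470],None,fx=2,fy=2,interpolation=2),cv2.resize(b[70:270,60:260],None,fx=2,fy=2,interpolation=2)]))
E
```

```text
time_s: 7.9
tcp_pos: [0.4921, 0.1864, 0.1291]
orientation: [-0.09, 0.996, 0.0, 0.0]
contact_force: [1.4, 6.2, -3.3]
grip_width: 0.258
time_s: 8.32
tcp_pos: [0.4715, 0.1826, 0.129]
orientation: [-0.09, 0.996, 0.0, -0.0]
contact_force: [-2.0, 5.0, -1.5]
grip_width: 0.259
time_s: 8.48
tcp_pos: [0.4718, 0.1827, 0.129]
orientation: [-0.09, 0.996, -0.0, -0.001]
contact_force: [-1.9, 4.3, -1.0]
grip_width: 0.26
```

View pics/c9.png

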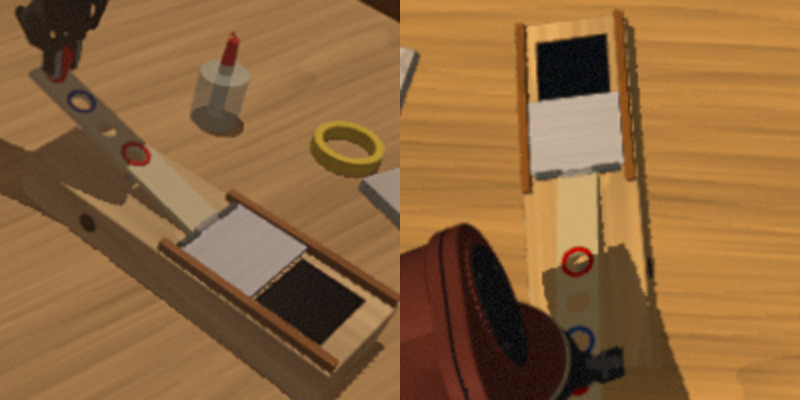

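Run:
```python
from h import *
a=load('top0')['frame'][:,:,::-1];b=load('t9')['frame'][:,:,::-1]
cv2.imwrite('pics/d9.png',np.hstack([cv2.resize(i[80:170,110:190],None,fx=5,fy=6,interpolation=2) for i in(a,b)]))
for i in(a,b):
  g=i[85:175,132:160].astype(int).sum(2).mean(1)
  for r in range(90): pass
  print(np.round(g).astype(int))
```

```text
[389 387 347 274 184 105  46  30  28  29  29  42 100 194 298 398 441 445
 445 445 442 441 439 443 446 446 445 442 442 442 443 446 448 448 447 445
 445 445 444 441 440 437 436 436 440 437 425 396 371 300 267 295 313 349
 395 422 426 423 422 422 419 420 421 422 424 423 422 424 423 422 424 425
 425 423 421 424 424 425 425 425 426 425 427 428 427 428 427 429 430 432]
[452 448 404 319 221 126  60  39  41  40  40  39  39  38  40  41  44  42
  42  39  39  40  39  39  43  40  41  37  39  40  38  67 155 286 410 493
 516 519 520 519 516 513 515 517 520 521 521 518 515 515 518 520 523 524
 522 521 521 519 517 518 515 510 510 510 512 514 511 493 462 410 339 324
 351 383 421 452 465 464 465 465 465 465 464 465 463 464 466 465 466 467]
```

View pics/d9.png

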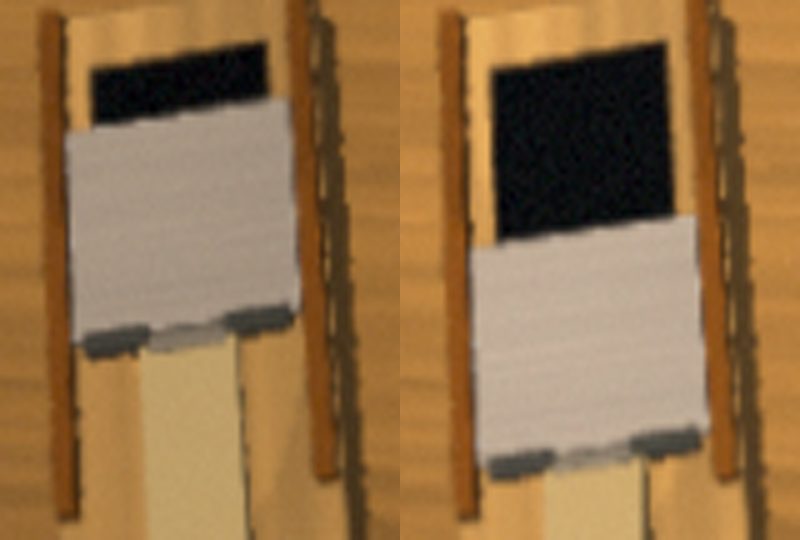

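Run:
```python
from h import *
b=load('top0')
for z in(.062,.066):
  d=atz(b,146,98.4,z)-atz(b,146,117.9,z);u=np.array([.984,.178]);print(d*1000, d[:2]@u*1000/ (1))
  d=atz(b,146,85+49.8,z)-atz(b,146,85+70.4,z);print(d*1000)
```

```text
[47.89898417  6.22841212  0.        ] 48.24125778191515
[48.00377256  5.87470629  0.        ]
[47.68938328  6.20115725  0.        ] 48.03015913699627
[47.79371313  5.8489992   0.        ]
```

The shutter moved about 48 mm, slightly too far. I'll go back 2.5 mm, lower to just above the pin and check the hole.

```bash
python3 -m creep '[-1,2.5,0.4,0,0,0,0, -1,-1.8,-0.3,-5,0,0,0, -1,-2,-0.4,-6,0,0,0, -1,-2,-0.3,-6,0,0,0, -1,-0.8,-0.1,-3,0,0,0]'
python3 -m creep '[-1,0,0,0,0,0,0, -1,0,0,0,0,0,0]'
python3 - <<'E'
from h import *
s=snap('scene','s10');t=snap('top','t10')
a=s['frame'][:,:,::-1];b=t['frame'][:,:,::-1]
g=b[85:175,132:160].astype(int).sum(2).mean(1);print(g[28:38],g[66:76])
cv2.imwrite('pics/c10.png',np.hstack([cv2.resize(a[110:210,290:390],None,fx=4,fy=4,interpolation=2),cv2.resize(b[160:260,100:200],None,fx=4,fy=4,interpolation=2)]))
# predicted pin positions
for z in(.06,.077): 
  p=np.array([.592,.205,z]);u,v=proj(s,p);x,y=proj(t,p);print(((u-290)*4,(v-110)*4),((x-100)*4+400,(y-160)*4))
E
```

```text
time_s: 9.0
tcp_pos: [0.4682, 0.182, 0.1089]
orientation: [-0.09, 0.996, 0.0, 0.0]
contact_force: [-3.4, 4.6, 1.9]
grip_width: 0.258
time_s: 9.17
tcp_pos: [0.4684, 0.1821, 0.1092]
orientation: [-0.09, 0.996, 0.0, 0.0]
contact_force: [-2.6, 4.2, 1.8]
grip_width: 0.257
[ 38.82142857  50.03571429 112.53571429 234.53571429 366.71428571
 469.03571429 507.5        516.78571429 517.67857143 518.17857143] [470.14285714 428.42857143 354.21428571 316.35714286 341.53571429
 368.39285714 403.64285714 444.96428571 470.28571429 471.96428571]
(np.float64(175.84864233259464), np.float64(194.22037717399382)) (np.float64(608.0465264112254), np.float64(176.903901381561))
(np.float64(180.12019644021188), np.float64(171.58874853442705)) (np.float64(600.7088376024096), np.float64(171.06687527495933))
```

View pics/c10.png

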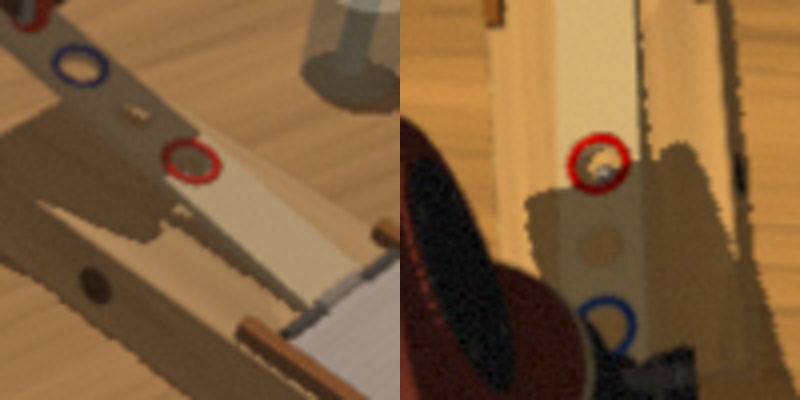

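```bash
python3 -m creep '[-1,-2,-0.4,-5,0,0,0, -1,-1.8,-0.3,-5,0,0,0, -1,-1.6,-0.3,-5,0,0,0, -1,0,0,0,0,0,0, -1,0,0,0,0,0,0]'
python3 - <<'E'
from h import *
s=snap('scene','s11');t=snap('top','t11')
a=s['frame'][:,:,::-1];b=t['frame'][:,:,::-1]
g=b[85:175,132:160].astype(int).sum(2).mean(1);print(g[28:38],g[66:76])
cv2.imwrite('pics/c11.png',np.hstack([cv2.resize(a[110:210,290:390],None,fx=4,fy=4,interpolation=2),cv2.resize(b[160:260,100:200],None,fx=4,fy=4,interpolation=2)]))
E
```

```text
time_s: 9.68
tcp_pos: [0.4628, 0.181, 0.0937]
orientation: [-0.09, 0.996, -0.0, -0.0]
contact_force: [-0.8, 5.1, 1.1]
grip_width: 0.258
[ 39.28571429  43.92857143  81.39285714 191.60714286 323.5
 438.71428571 497.35714286 513.17857143 516.03571429 515.10714286] [476.96428571 444.14285714 377.64285714 312.60714286 327.60714286
 354.89285714 389.         443.46428571 470.78571429 475.57142857]
```

View pics/c11.png

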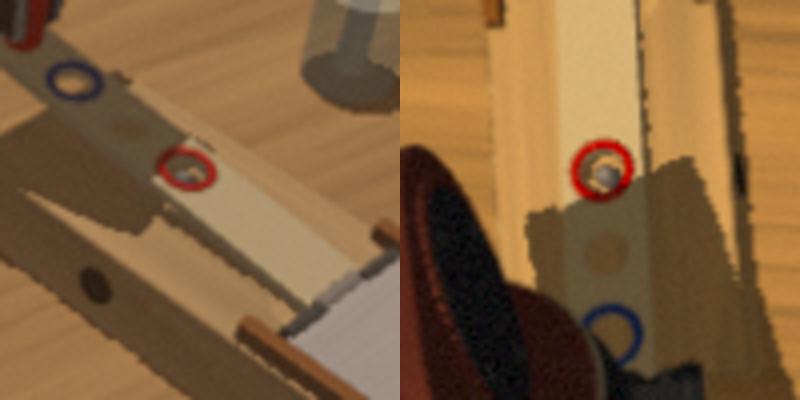

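The red-ringed hole (crop 602,170) is now around the pin (604,175). I'll lower the rest of the way.

```bash
python3 -m creep '[-1,-1.5,-0.3,-5,0,0,0, -1,-1.4,-0.3,-5,0,0,0, -1,-1.2,-0.2,-5,0,0,0, -1,0,0,0,0,0,0]'
python3 -m creep '[-1,-1,-0.2,-5,0,0,0, -1,-0.5,-0.1,-4,0,0,0, -1,-0.3,-0.1,-4,0,0,0, -1,0,0,0,0,0,0, -1,0,0,0,0,0,0]'
python3 - <<'E'
from h import *
s=snap('scene','s12');t=snap('top','t12')
a=s['frame'][:,:,::-1];b=t['frame'][:,:,::-1]
cv2.imwrite('pics/c12.png',np.hstack([cv2.resize(a[90:190,280:380],None,fx=4,fy=4,interpolation=2),cv2.resize(b[160:260,100:200],None,fx=4,fy=4,interpolation=2)]))
E
```

```text
time_s: 10.12
tcp_pos: [0.4584, 0.1802, 0.078]
orientation: [-0.09, 0.996, -0.0, -0.0]
contact_force: [-0.9, 6.6, 1.0]
grip_width: 0.26
time_s: 10.53
tcp_pos: [0.4565, 0.1797, 0.0655]
orientation: [-0.09, 0.996, -0.0, -0.0]
contact_force: [-2.1, 6.2, 1.5]
grip_width: 0.26
```

View pics/c12.png

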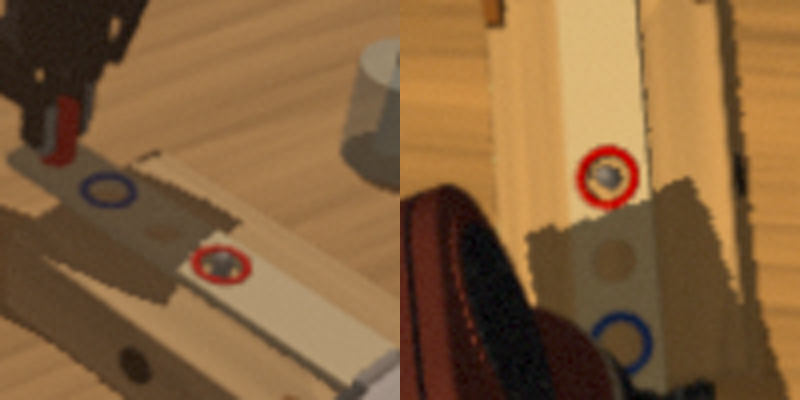

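The pin stands in the middle of the red ring (crop 607,177), and the stay is essentially flat. I'll release and rise.

```bash
python3 -m creep '[-0.3,0,0,0,0,0,0, 0,0,0,0,0,0,0, 0.3,0,0,0,0,0,0, 0.6,0,0,0,0,0,0, 0.6,0,0,0,0,0,0]'
python3 -m creep '[0.6,0,0,0,0,0,0, 0.6,0,0,3,0,0,0, 0.6,0,0,8,0,0,0, 0.6,0,0,12,0,0,0, 0.6,0,0,15,0,0,0]'
python3 -m creep '[0.6,0,0,20,0,0,0, 0.6,0,0,25,0,0,0, 0.6,0,0,25,0,0,0, 0.6,0,0,20,0,0,0, 0.6,0,0,0,0,0,0]'
python3 -m creep '[0.6,-10,15,0,0,0,0, 0.6,-15,25,0,0,0,0, 0.6,-15,25,0,0,0,0, 0.6,-15,25,0,0,0,0, 0.6,-10,15,0,0,0,0]'
python3 -m creep '[0.6,-10,25,0,0,0,0, 0.6,-10,25,0,0,0,0, 0.6,-10,25,0,0,0,0, 0.6,0,15,0,0,0,0, 0.6,0,0,0,0,0,0]'
python3 - <<'E'
from h import *
s=snap('scene','s13');t=snap('top','t13')
a=s['frame'][:,:,::-1];b=t['frame'][:,:,::-1]
cv2.imwrite('pics/c13.png',np.hstack([cv2.resize(a[90:250,280:440],None,fx=2.5,fy=2.5,interpolation=2),cv2.resize(b[70:270,100:200],None,fx=4,fy=2,interpolation=2)]))
cv2.imwrite('pics/f13.png',np.hstack([a,b])[:, :,:][::1]) if 0 else cv2.imwrite('pics/f13.png',cv2.resize(np.hstack([a,b]),(800,300)))
E
```

```text
time_s: 11.05
tcp_pos: [0.4571, 0.1792, 0.0661]
orientation: [-0.09, 0.996, -0.0, -0.0]
contact_force: [0.0, -0.1, 0.3]
grip_width: 0.803
time_s: 11.47
tcp_pos: [0.4568, 0.1795, 0.1049]
orientation: [-0.09, 0.996, -0.0, -0.0]
contact_force: [-0.1, 0.7, 0.9]
grip_width: 0.799
time_s: 11.88
tcp_pos: [0.4593, 0.1806, 0.1994]
orientation: [-0.09, 0.996, 0.002, 0.003]
contact_force: [-0.1, 0.6, 0.4]
grip_width: 0.801
time_s: 12.3
tcp_pos: [0.3903, 0.2872, 0.1947]
orientation: [-0.091, 0.996, 0.0, -0.0]
contact_force: [0.5, -0.6, -0.7]
grip_width: 0.8
time_s: 12.72
tcp_pos: [0.3609, 0.3779, 0.1944]
orientation: [-0.092, 0.996, 0.0, -0.0]
contact_force: [0.6, -0.7, 0.4]
grip_width: 0.804
```

View pics/c13.png

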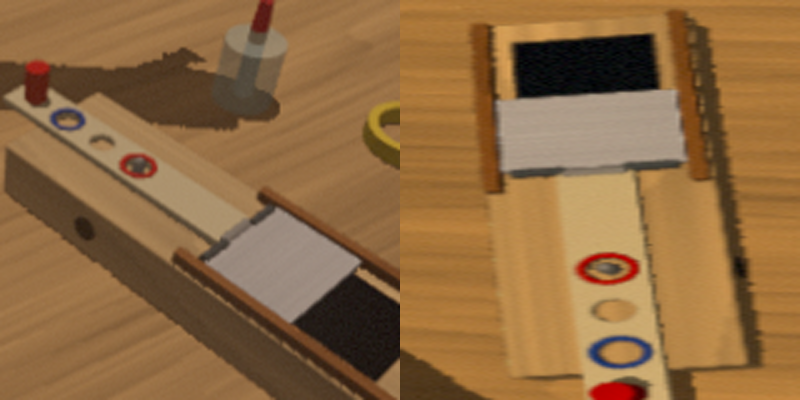

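View pics/f13.png

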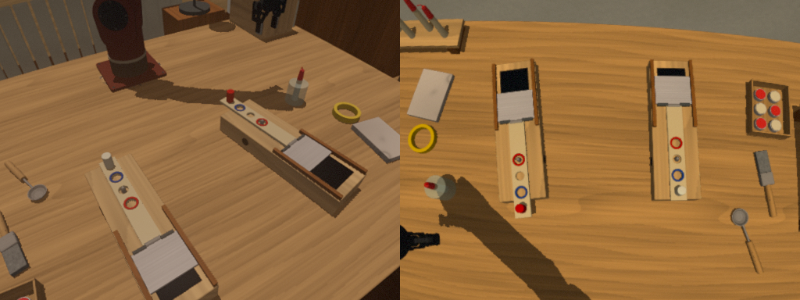

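The pin is inside the red ring in both views, the stay lies flat and the vent is open. The white-knob stay hasn't moved, and the arm is well clear. I'll check the height and hand in.

Run:
```python
from h import *
s=load('s13');t=load('t13')
A=lambda x,y:(s,(x+.5)/2.5-.5+280,(y+.5)/2.5-.5+90)
B=lambda x,y:(t,(x-400+.5)/4-.5+100,(y+.5)/2-.5+70)
print(tri(A(68,119),B(621,351)),tri(A(139,166),B(608,268)))
env.hand_in()
```

```text
(array([0.5042285 , 0.18882863, 0.06814339]), np.float64(0.002256236878732486)) (array([0.59249995, 0.2053909 , 0.06723487]), np.float64(0.0028138907565528706))
the job is handed in; nothing more can be done
```

I opened the vent on the red-knob box and handed the job in at about 13 s of robot time. I gripped the red knob, swung the stay up about 0.27 rad, drew it about 45 mm towards the knob end, and lowered it so the red-ringed hole sits over the pin. Then I let go and moved the arm clear.

**Last checks:**
- **Hole over pin:** the red-ringed hole measured (0.592, 0.205), the same place the pin tip measured at the start, and both views show the pin inside the ring.
- **Stay flat:** its top measured 67–68 mm above the table at both the red and blue rings, the same as at the start (67 mm).
- **White-knob stay:** it looks unmoved in both views.
- **Forces:** the readings after each move stayed below about 8 N.

**What disagreed:**
- **Tool height:** the reported TCP height put the fingertips about 28 mm lower than the pictures showed. I went by the pictures and the contact force when gripping, and by height differences after that.
- **First draw:** the shutter moved about 48 mm by camera and 46 mm by the arm, so I moved back 2.5 mm and adjusted before lowering.

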